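# Stack the parts cases and the solder spool on their boards

### The job

Pack the bench up for the next shift: on the rectangular board stack the three grey cases lid up, the largest at the bottom, the middle one on it and the smallest on top, each centred on what is below it and its length in line with the board's length. On the middle of the round board stand the solder spool upright, and set the aluminium tin, lid up, centred on top of the spool. Let go of everything and leave both stacks standing.

Things in the scene. Friction and masses are not known exactly. Their poses are not given: they have to be found in the camera images.
- case_large_c (a point): Closed flat case of plain grey plastic, lid with a flat top, black latch on one short end; the largest of three, 110 mm long x 60 mm wide x 30 mm high, about 0.22 kg. This point is its centre, 15 mm above its underside; x runs along its length, y across its width (grip across the width), z up. Loose.
- case_mid_c (a point): Closed flat case of plain grey plastic, lid with a flat top, black latch on one short end; the middle one of three, 84 mm long x 50 mm wide x 28 mm high, about 0.15 kg. This point is its centre, 14 mm above its underside; x runs along its length, y across its width (grip across the width), z up. Loose.
- case_small_c (a point): Closed flat case of plain grey plastic, lid with a flat top, black latch on one short end; the smallest of three, 60 mm long x 40 mm wide x 26 mm high, about 0.1 kg. This point is its centre, 13 mm above its underside; x runs along its length, y across its width (grip across the width), z up. Loose.
- spool_c (a point): Spool of white solder wire with two round black flanges, standing on one flange (axis upright): flanges 59 mm across, 40 mm high, about 0.22 kg. This point is the middle of the spool, 20 mm above its underside; z is its axis. A thin loose wire end curls out beside the upper flange; it yields and does not hinder a grip across the flanges. Loose.
- tin_c (a point): Round screw-lid tin of bare aluminium with a flat lid, 46 mm across, 30 mm high, about 0.1 kg, standing upright. This point is its centre, 15 mm above its underside; z is its axis. Loose.
- board_rect_top (a point): Rectangular plywood board with a dark rubber top, 130 x 80 mm, 12 mm thick, lying fixed on the bench. This point is the centre of its top face; x runs along its length, y across, z up.
- board_round_top (a point): Round plywood board with a dark rubber top, 100 mm across, 12 mm thick, lying fixed on the bench. This point is the centre of its top face; z up.

How it is judged:
At the end, for the whole second after the job is handed in: Largest, middle, smallest case on the rectangular board, each centred within 12 mm on what is below and in line with the board within 0.2 rad; spool within 15 mm of the round board's middle, tin within 12 mm of the spool's; resting on each other (5 mm), upright within 0.12 rad, still (horizontal distance between case_large_c and board_rect_top below 0.012 m and z of case_large_c in the frame of board_rect_top between 0.01 and 0.02 m and horizontal distance between case_mid_c and case_large_c below 0.012 m and z of case_mid_c in the frame of case_large_c between 0.024 and 0.034 m and horizontal distance between case_small_c and case_mid_c below 0.012 m and z of case_small_c in the frame of case_mid_c between 0.022 and 0.032 m and horizontal distance between spool_c and board_round_top below 0.015 m and z of spool_c in the frame of board_round_top between 0.015 and 0.025 m and horizontal distance between tin_c and spool_c below 0.012 m and z of tin_c in the frame of spool_c between 0.03 and 0.04 m and angle between the x axis of each of case_large_c, case_mid_c, case_small_c and the x axis of board_rect_top, either way round below 0.2 rad and angle between each of case_large_c, case_mid_c, case_small_c, spool_c, tin_c's own z axis and vertical below 0.12 rad and linear speed of each of case_large, case_mid, case_small, spool, tin below 0.02 m/s); the robot touches nothing.
It also fails if it takes over 128 s, if anything falls off the work surface, if the arm or the gripper's body presses on something with over 40 N, if the wrist force passes 120 N, or if a joint passes its speed limit or range.

### The arm

A 6-joint arm with a two-finger parallel gripper is mounted at the origin on the work surface; the furniture and walls round the work are solid. World frame = base frame: x ahead of the robot, y to its left, z up, the work surface at z = 0. Lengths are in m, angles in rad, forces in N, time in s.
With the tool pointing down it reaches from about 0.375 to 0.9 m from the base axis. Payload 3.1 kg.
Tool frame: the origin (TCP) lies midway between the tips of the shut fingers; the grasp point (between the pads) lies 19 mm behind it; y points along the fingers, x is the direction in which the jaws open and shut, and the axes are right-handed (so a half turn about y gives the same grasp; the last joint's range is limited). The gripper opens to 87 mm and grips with 3 to 60 N. Pads are 19 mm wide; open, the fingers measure 117 mm over their backs; the gripper's body (75 mm by 190 mm) begins 51 mm behind the grasp point.
Start: joints at [-1.315, 0.527, 1.433, -0, 1.181, -0.178], TCP at [0.263, -0.567, 0.223] pointing down, gripper open.
Joint ranges: [-3.08, 3.08], [-0.75, 2.2], [0.22, 2.44], [-1.43, 4.57], [0, 2.65], [-2.85, 2.85]. Speed limits (rad/s): [2.79, 2.79, 3.14, 3.14, 3.14, 3.14].

### API

Orientations are given as a unit quaternion [x, y, z, w].
In Python, from rig import * gives the robot as it stands.
- The arm moves only by the tool jog_arm, never from a script. Its argument "series" is a list of rows, each a list of 7 numbers: the shift along the tool's x, y, z in mm, then the turn, a rotation vector about the tool's x, y, z in rad, then the gripper's target within -1 to 1 (shut at 1, half-way at 0, fully open at -1). A call has 1 to 20 rows; each row is the pose to reach, as a shift and turn from the pose commanded when the call began, along the tool's axes at that moment; what a row does not reach only later rows make up. A row lasts 1/8 s, in which the tool goes at most 62.5 mm and 10.7 degrees, less where a joint would pass 70% of its speed; a pose out of reach is approached as far as the arm can. A call with a gripper value outside its range is refused whole. The fingers move at their own pace and stop on an object; "grip_force" is the grip in N (left out, the last holds). Time passes only in rows, so rows that repeat a pose let the fingers close. It gives the time, the measured TCP pose, the force and the opening at its end, in the units of the state.
- get_obs(): the state, without advancing time (a new reading comes with each control period).
- camera(name): name is "scene" or "side" or "wrist"; returns a dict with "img" (480x640x3 uint8, red, green, blue), "depth" (480x640 float32, m along the optical axis (not along the pixel's ray), 0 where there is no reading), "camera_matrix" (3x3 intrinsics, pixels), "D" ([k1, k2, p1, p2, k3] as OpenCV has them; the pictures are not rectified), "rvec" (rotation vector, rad) and "tvec" (3), from world to camera coordinates, as OpenCV has them. Camera axes: x right, y down, z forward; pixel columns grow to the right and rows downward; lengths in m; the calibration is good to about 2 mm. A picture is of the moment at which its call begins.
- hand_in(): hands the job in, once; it reports no verdict.
The state is a dict: "time": time; "q": joint angles; "joint_velocities": joint speeds; "joint_torque": joint torques, N m; "position": TCP position; "tool_rot": TCP orientation; "ft_force": force on the tool from outside, world axes, zero at the start; "moment": the same for the moment, N m; "grip_width": finger opening in m.
Only numpy, scipy, OpenCV 4.12 (cv2) and the standard library are available. Lean on these libraries where they do the work, as an engineer would, in place of code of your own. Each camera call takes 0.05 s, during which the arm holds its last target.

## Working session

There is one attempt and no reset: what is moved stays moved. The work goes in short steps, Python scripts to look and compute and a tool call to move; the robot and the scene stay as the last step left them, time stands still between calls to the robot, and variables do not carry over. Pictures are saved under pics/ and viewed, and the job is handed in when it is done.

Besides the shell and the picture viewer there is one more tool, called by a JSON object that holds its "fn" and its "kwargs", one argument or row to a line. jog_arm: Moves the arm, as the interface text tells. Its arguments: {"type":"object","properties":{"series":{"type":"array","items":{"type":"array","items":{"type":"number"}}},"grip_force":{"type":"number"}},"required":["series"]}

```bash
ls; mkdir -p pics; python3 - <<'E'
from rig import *
import cv2
print(get_obs())
for n in ["scene","side","wrist"]:
    c=camera(n); cv2.imwrite(f"pics/{n}0.png",c["img"][:,:,::-1]); print(n,c["camera_matrix"],c["D"],c["rvec"],c["tvec"])
    import pickle; pickle.dump(c,open(f"{n}0.pkl","wb"))
E
```

```text
pics
{'time': 0.0, 'q': array([-1.31550476e+00,  5.28452806e-01,  1.43389380e+00, -2.83736110e-06,
        1.18132520e+00, -1.78532587e-01]), 'joint_velocities': array([0.00166832, 0.00035697, 0.00045206, 0.00078877, 0.00106008,
       0.0009996 ]), 'joint_torque': array([ 5.79935477e-04, -4.40040672e+01, -1.76590240e+01,  6.31381175e-02,
        5.81319490e-02, -1.66648579e-04]), 'position': array([ 0.26254089, -0.56640426,  0.2215825 ]), 'tool_rot': array([-0.59539198,  0.38121524, -0.38013528,  0.59638954]), 'ft_force': array([-0.27409221, -0.15291715,  0.05744788]), 'moment': array([ 0.01594306, -0.02156927,  0.00849847]), 'grip_width': 0.08716515903143174}
scene [[560.91886957   0.         322.38979512]
 [  0.         560.91886957 234.95764467]
 [  0.           0.           1.        ]] [-0.05508133  0.          0.          0.          0.        ] [ 1.30510904 -2.22886884  0.92777609] [0.19937948 0.36203263 0.85733151]
side [[455.11932034   0.         322.12784319]
 [  0.         455.11932034 230.18914817]
 [  0.           0.           1.        ]] [-0.10439959  0.          0.          0.          0.        ] [ 2.5713553  -0.30091546  0.10547265] [-0.53371177  0.09514032  0.8391677 ]
wrist [[411.50034756   0.         323.17537975]
 [  0.         411.50034756 240.24027387]
 [  0.           0.           1.        ]] [0.02983041 0.         0.         0.         0.        ] [-2.45351994  1.5667534   0.20999478] [-0.62444453 -0.03195175  0.38983804]
```

View pics/scene0.png

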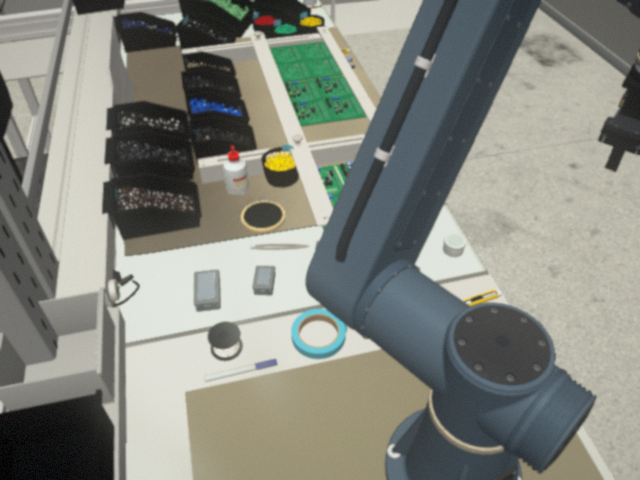

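View pics/side0.png

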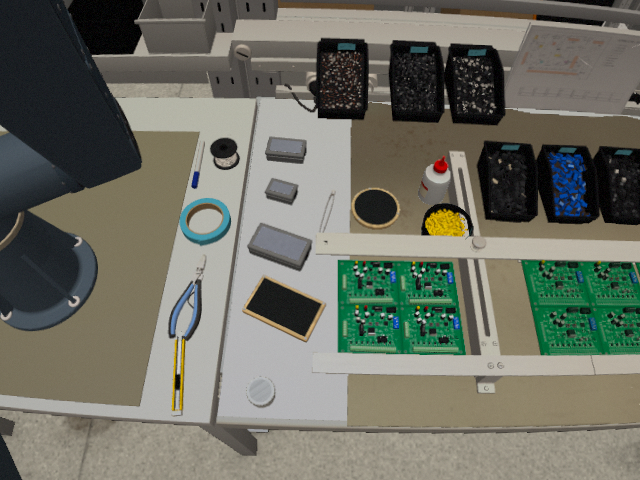

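View pics/wrist0.png

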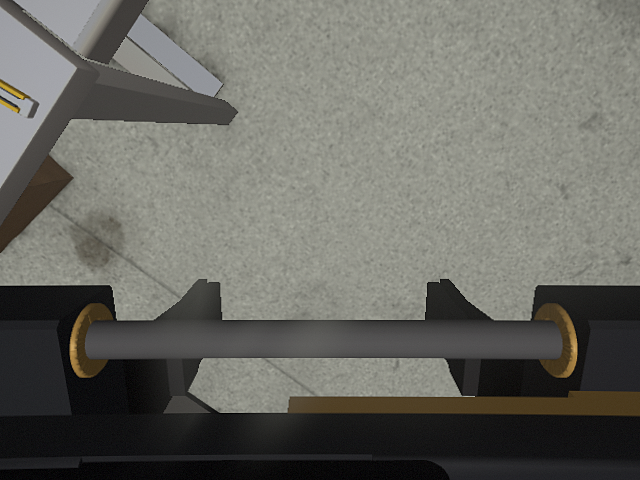

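The side view shows everything. Pixel positions: cases at about (286,149), (281,190) and (279,246), rectangular board (284,307), round board (375,208), spool (224,153), tin (260,390). Next I measure them with depth.

```bash
cat > h.py <<'E'
import numpy as np, cv2, pickle
from scipy.spatial.transform import Rotation as R
def wpts(c):
    K,D=c["camera_matrix"],np.array(c["D"]); h,w=c["depth"].shape
    u,v=np.meshgrid(np.arange(w),np.arange(h))
    n=cv2.undistortPoints(np.stack([u,v],-1).reshape(-1,1,2).astype(float),K,D).reshape(h,w,2)
    d=c["depth"].astype(float)
    P=np.dstack([n*d[...,None],d])
    Rm=cv2.Rodrigues(np.array(c["rvec"]))[0]
    W=(P-np.array(c["tvec"]).ravel())@Rm
    W[d==0]=np.nan
    return W
def rectof(W,m):
    p=W[m][:,:2].astype(np.float32)
    (cx,cy),(a,b),t=cv2.minAreaRect(p*1000)
    if a<b: a,b,t=b,a,t+90
    t=(t+90)%180-90
    return cx,cy,a,b,t
E
python3 - <<'E'
from h import *
c=pickle.load(open("side0.pkl","rb")); W=wpts(c)
for n,(u,v) in dict(S=(281,185),M=(286,144),L=(279,242),BR=(284,307),BO=(375,208),tin=(260,388),sp=(224,145),tape=(205,203),rail=(400,245),rail2=(400,362),bench=(240,330),white=(330,300),mat=(400,390),lef=(460,180),bottle=(441,162)).items():
    print(n,W[v,u].round(3))
boxes=dict(S=(255,170,305,210,.026,.006),M=(255,125,315,175,.028,.006),L=(235,215,325,280,.03,.006),BR=(235,265,335,345,.012,.005),BO=(345,180,408,235,.012,.005),tin=(235,365,285,415,.03,.006),sp=(205,130,245,175,.04,.006))
for n,(a,b,cc,d,z,tol) in boxes.items():
    m=np.zeros(W.shape[:2],bool); m[b:d,a:cc]=True
    m&=np.abs(W[...,2]-z)<tol
    k,l,s,_=cv2.connectedComponentsWithStats(m.astype(np.uint8)); i=1+np.argmax(s[1:,4]); mm=l==i
    p=W[mm]; (ex,ey),r=cv2.minEnclosingCircle((p[:,:2]*1000).astype(np.float32))
    print(n,mm.sum(),"zmed",np.median(p[:,2]).round(4),"rect",np.round(rectof(W,mm),1),"circ",np.round([ex,ey,r],1),"mean",p.mean(0).round(4))
E
```

```text
S [0.485 0.097 0.027]
M [0.517 0.205 0.028]
L [ 0.456 -0.037  0.03 ]
BR [ 0.44  -0.16   0.013]
BO [0.661 0.007 0.013]
tin [ 0.376 -0.296  0.032]
sp [0.385 0.223 0.038]
tape [0.327 0.095 0.016]
rail [ 0.665 -0.113  0.065]
rail2 [ 0.597 -0.315  0.068]
bench [ 0.357 -0.18  -0.001]
white [ 0.525 -0.161  0.001]
mat [ 0.597 -0.346  0.007]
lef [0.862 0.038 0.011]
bottle [0.784 0.017 0.113]
S 486 zmed 0.0257 rect [485.6  89.6  61.5  40.7 -31.9] circ [485.1  89.8  34.5] mean [0.4848 0.0879 0.0255]
M 721 zmed 0.028 rect [516.  199.2  86.2  53.7 -20.6] circ [515.  199.   47.3] mean [0.5153 0.1964 0.0278]
L 1654 zmed 0.0298 rect [457.2 -39.9 112.6  62.  -34.8] circ [456.7 -38.8  61.6] mean [ 0.457  -0.0423  0.0298]
BR 3037 zmed 0.0124 rect [ 439.8 -158.3  130.8   80.7  -39.2] circ [ 439.8 -159.    74.2] mean [ 0.4402 -0.1613  0.0124]
BO 1528 zmed 0.0119 rect [662.    9.9  98.3  96.3  85.7] circ [663.1  11.3  51.1] mean [0.6617 0.0085 0.0119]
tin 657 zmed 0.0304 rect [ 374.8 -298.5   44.5   44.5  -25.9] circ [ 374.4 -299.3   23.7] mean [ 0.3749 -0.2997  0.0303]
sp 403 zmed 0.0401 rect [383.  214.6  58.7  55.4 -56.9] circ [384.2 217.3  31.5] mean [0.3828 0.2143 0.04  ]
```

```bash
python3 - <<'E'
from h import *
Wt=wpts(pickle.load(open("side0.pkl","rb")))
im=cv2.imread("pics/side0.png")
# top-down x right 0.25..0.85, y up -0.4..0.4 at 1 mm
H=np.full((800,600),-1.0); C=np.zeros((800,600,3),np.uint8)
P=Wt.reshape(-1,3); ok=~np.isnan(P[:,0])
for p,col in zip(P[ok],im.reshape(-1,3)[ok]):
    x=int((p[0]-.25)*1000); y=int((.4-p[1])*1000)
    if 2<=x<598 and 2<=y<798 and p[2]<.4:
        s=H[y-1:y+2,x-1:x+2]; mm=p[2]>s; s[mm]=p[2]; C[y-1:y+2,x-1:x+2][mm]=col
V=np.zeros_like(C); 
for lo,hi,col in [(-.01,.008,(60,60,60)),(.008,.045,(0,160,0)),(.045,.075,(0,200,255)),(.075,.12,(0,100,255)),(.12,.5,(0,0,255))]:
    V[(H>=lo)&(H<hi)]=col
out=np.hstack([C,V]); out=cv2.resize(out,None,fx=.65,fy=.65); cv2.imwrite("pics/top.png",out[:,:])
E
```

```text
(no output)
```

View pics/top.png

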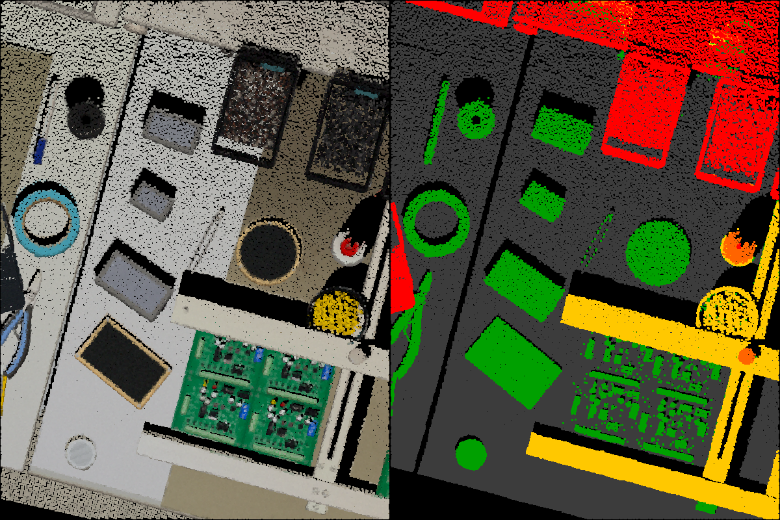

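```bash
cat >> h.py <<'E'
def plan(wps):
    """wps: list of (x,y,z mm, jaw yaw deg or None). prints tool-frame shift/turn from current measured pose, assuming tool made exactly down"""
    from rig import get_obs
    o=get_obs(); p=np.array(o["position"])*1000; Rt=R.from_quat(o["tool_rot"])
    X=Rt.as_matrix()[:,0]; cur=np.degrees(np.arctan2(X[1],X[0]))
    print("t",round(o["time"],2),"pos",p.round(1),"yaw",cur.round(1),"q",np.round(o["q"],2),"w",round(o["grip_width"]*1000,1),"F",np.round(o["ft_force"],1))
    for x,y,z,yaw in wps:
        yw=cur if yaw is None else yaw
        t=np.radians(yw); xa=np.array([np.cos(t),np.sin(t),0]); ya=np.array([0,0,-1.]); za=np.cross(xa,ya)
        Rg=R.from_matrix(np.stack([xa,ya,za],1))
        print((x,y,z,yaw),"->",Rt.inv().apply(np.array([x,y,z])-p).round(1),(Rt.inv()*Rg).as_rotvec().round(3))
E
python3 - <<'E'
from h import *
from rig import *
plan([(457,-40,120,55),(457,-40,120,-125)])
c=pickle.load(open("wrist0.pkl","rb"))
o=get_obs();Rt=R.from_quat(o["tool_rot"]); Rm=cv2.Rodrigues(np.array(c["rvec"]))[0]
cam=-Rm.T@np.array(c["tvec"]).ravel(); print("cam in tool",Rt.inv().apply(cam-o["position"]), "view dir",Rt.inv().apply(Rm[2]),Rt.as_matrix())
E
```

```text
t 0.15 pos [ 262.6 -566.5  221.8] yaw -65.1 q [-1.32  0.53  1.43 -0.    1.18 -0.18] w 86.8 F [-0.1 -0.5  0.3]
(457, -40, 120, 55) -> [-395.9  102.6  397.7] [-2.000e-03 -2.097e+00 -1.000e-03]
(457, -40, 120, -125) -> [-395.9  102.6  397.7] [ 1.000e-03  1.045e+00 -2.000e-03]
cam in tool [ 2.05394643e-05 -1.62276202e-01  7.14576013e-02] view dir [ 8.97357400e-04  9.64951077e-01 -2.62428301e-01] [[ 4.20325254e-01 -4.23121919e-04  9.07373408e-01]
 [-9.07372029e-01  1.60919221e-03  4.20325365e-01]
 [-1.63798709e-03 -9.99998616e-01  2.92455128e-04]]
```

{"fn": "jog_arm", "kwargs": {
  "series": [
    [-200,20,200,0,-1.05,0,-1],
    [-400,40,396,0,-2.097,0,-1],
    [-400,40,396,0,-2.097,0,-1],
    [-400,40,396,0,-2.097,0,-1],
    [-400,40,396,0,-2.097,0,-1],
    [-400,40,396,0,-2.097,0,-1],
    [-400,40,396,0,-2.097,0,-1],
    [-400,40,396,0,-2.097,0,-1],
    [-400,40,396,0,-2.097,0,-1],
    [-400,40,396,0,-2.097,0,-1],
    [-400,40,396,0,-2.097,0,-1],
    [-400,40,396,0,-2.097,0,-1],
    [-400,40,396,0,-2.097,0,-1],
    [-400,40,396,0,-2.097,0,-1],
    [-400,40,396,0,-2.097,0,-1]
  ],
  "grip_force": 25
}}

```text
time: 2.02
position: [0.4539, -0.038, 0.1826]
tool_rot: [-0.627, -0.326, 0.326, 0.627]
ft_force: [-0.2, 0.3, -0.1]
grip_width: 0.0871
```

```bash
cat >> h.py <<'E'
def wlook(tag,zs):
    from rig import camera
    c=camera("wrist"); cv2.imwrite(f"pics/w{tag}.png",c["img"][:,:,::-1]); W=wpts(c)
    for z,tol,amin in zs:
        m=(np.abs(W[...,2]-z)<tol)
        k,l,s,_=cv2.connectedComponentsWithStats(m.astype(np.uint8))
        for i in range(1,k):
            if s[i,4]>amin:
                mm=l==i; p=W[mm]; (ex,ey),r=cv2.minEnclosingCircle((p[:,:2]*1000).astype(np.float32))
                print("z",z,"box",s[i],"zmed",np.median(p[:,2]).round(4),"rect",np.round(rectof(W,mm),1),"circ",np.round([ex,ey,r],1))
    return c,W
E
python3 - <<'E'
from h import *
plan([(450.5,-35,6,55.2)])
wlook("1",[(.03,.003,2000),(.012,.003,2000)])
E
```

```text
t 2.02 pos [453.9 -38.  182.6] yaw 54.9 q [-0.33  0.36  1.89  0.    0.89 -1.29] w 87.1 F [-0.2  0.3 -0.1]
(450.5, -35, 6, 55.2) -> [  0.5 176.6   4.5] [-0.    -0.005  0.   ]
z 0.03 box [ 604   42   36  126 3542] zmed 0.0284 rect [508.6 186.9  84.2  24.  -23. ] circ [509.4 188.6  42.6]
z 0.03 box [  286   153    80   137 10245] zmed 0.0306 rect [456.2 -37.8 110.3  60.  -34.9] circ [455.9 -37.6  61. ]
z 0.012 box [  12   45  226   46 3769] zmed 0.012 rect [269.8 -91.2 170.2  24.1  62.6] circ [273.4 -93.1  85.1]
z 0.012 box [   0   67  172   67 2707] zmed 0.0122 rect [ 279.7 -138.4  142.6   22.5   71.3] circ [ 276.8 -137.4   71.3]
z 0.012 box [ 153  205   98  115 8843] zmed 0.0125 rect [ 427.8 -147.2   99.4   80.6  -39.2] circ [ 428.4 -147.2   62.6]
```

View pics/w1.png

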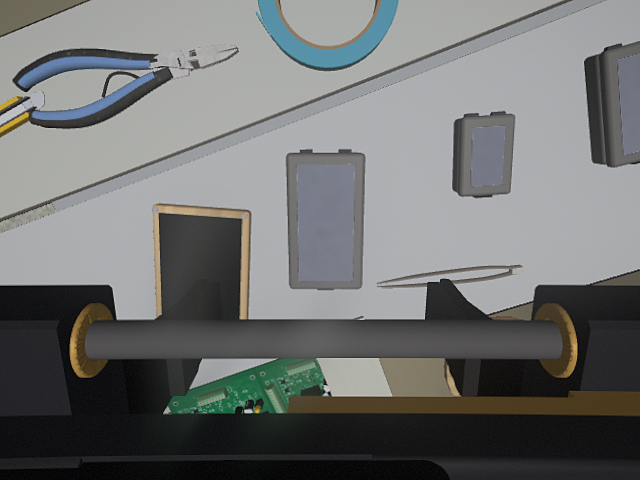

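{"fn": "jog_arm", "kwargs": {
  "series": [
    [1,60,6,0,0,0,-1],
    [1,120,6,0,0,0,-1],
    [1,160,6,0,0,0,-1],
    [1,170,6,0,0,0,-1],
    [1,175.5,6,0,0,0,-1],
    [1,175.5,6,0,0,0,-1],
    [1,175.5,6,0,0,0,1],
    [1,175.5,6,0,0,0,1],
    [1,175.5,6,0,0,0,1],
    [1,175.5,6,0,0,0,1],
    [1,175.5,6,0,0,0,1],
    [1,175.5,6,0,0,0,1]
  ],
  "grip_force": 25
}}

```text
time: 3.58
position: [0.4498, -0.0334, 0.0074]
tool_rot: [0.627, 0.327, -0.326, -0.627]
ft_force: [-0.8, 1.1, 6.4]
grip_width: 0.0598
```

```bash
python3 - <<'E'
from h import *
plan([(449.8,-33.4,70,None),(433.7,-152.6,70,50.8),(433.7,-152.6,20,50.8),(433.7,-152.6,150,50.8)])
E
```

```text
t 3.58 pos [449.8 -33.4   7.4] yaw 55.0 q [-0.32  0.72  2.02  0.    0.41 -1.28] w 59.8 F [-0.8  1.1  6.4]
(449.8, -33.4, 70, None) -> [  0.1 -62.6  -0. ] [ 0.001 -0.     0.   ]
(433.7, -152.6, 70, 50.8) -> [-106.8  -62.6  -55.2] [0.001 0.073 0.   ]
(433.7, -152.6, 20, 50.8) -> [-106.8  -12.6  -55.2] [0.001 0.073 0.   ]
(433.7, -152.6, 150, 50.8) -> [-106.8 -142.6  -55.3] [0.001 0.073 0.   ]
```

{"fn": "jog_arm", "kwargs": {
  "series": [
    [0,-30,0,0,0,0,1],
    [0,-62,0,0,0,0,1],
    [-36,-62,-18,0,0.024,0,1],
    [-72,-62,-37,0,0.048,0,1],
    [-107,-62,-55,0,0.073,0,1],
    [-107,-62,-55,0,0.073,0,1],
    [-107,-62,-55,0,0.073,0,1],
    [-107,-30,-55,0,0.073,0,1],
    [-107,-17,-55,0,0.073,0,1],
    [-107,-14,-55,0,0.073,0,1],
    [-107,-12.5,-55,0,0.073,0,1],
    [-107,-12.5,-55,0,0.073,0,1]
  ]
}}

```text
time: 5.08
position: [0.4336, -0.1526, 0.02]
tool_rot: [0.639, 0.304, -0.303, -0.638]
ft_force: [-0.7, -0.8, -2.4]
grip_width: 0.0594
```

```bash
python3 - <<'E'
from h import *
from rig import *
plan([(433.7,-152.6,20,50.8)])
c=camera("side"); cv2.imwrite("pics/s1.png",cv2.resize(c["img"][200:400,180:400,::-1],None,fx=3,fy=3)[:600])
E
```

```text
t 5.08 pos [ 433.6 -152.6   20. ] yaw 50.8 q [-0.58  0.69  1.99 -0.    0.46 -1.47] w 59.4 F [-0.7 -0.8 -2.4]
(433.7, -152.6, 20, 50.8) -> [ 0.1 -0.  -0.1] [0.001 0.001 0.   ]
```

View pics/s1.png

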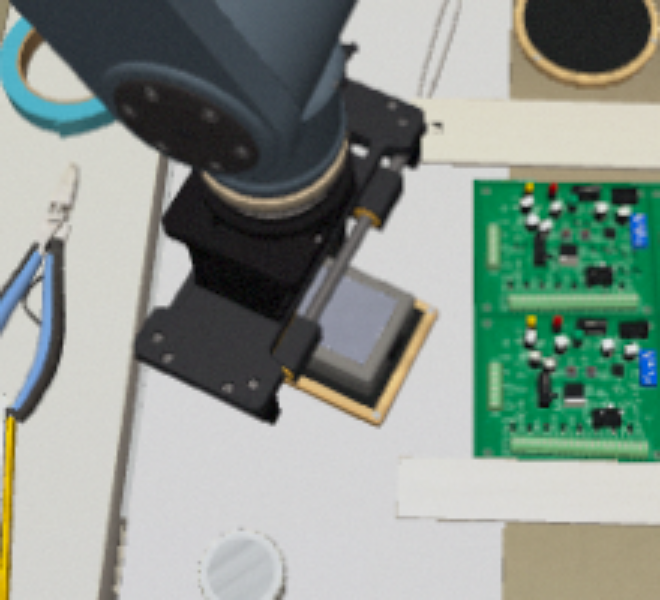

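The case hangs just over the board and is aligned with it. The gripper body's long side lies along the jaws. I lower it slightly, release, retreat and head to the middle case.

{"fn": "jog_arm", "kwargs": {
  "series": [
    [0,1,0,0,0,0,1],
    [0,1,0,0,0,0,1],
    [0,1,0,0,0,0,-1],
    [0,1,0,0,0,0,-1],
    [0,1,0,0,0,0,-1],
    [0,1,0,0,0,0,-1],
    [0,-30,0,0,0,0,-1],
    [0,-80,0,0,0,0,-1],
    [0,-140,0,0,0,0,-1],
    [0,-150,0,0,0,0,-1],
    [0,-150,0,0,0,0,-1]
  ]
}}

```text
time: 6.5
position: [0.4333, -0.1526, 0.1699]
tool_rot: [0.639, 0.304, -0.303, -0.638]
ft_force: [-0.0, 0.2, -0.4]
grip_width: 0.0871
```

```bash
python3 - <<'E'
from h import *
plan([(514,197,170,69)])
wlook("2",[(.042,.003,2000),(.012,.003,500),(.03,.004,2000)])
E
```

```text
t 6.5 pos [ 433.3 -152.6  169.9] yaw 50.8 q [-0.58  0.39  1.89 -0.    0.86 -1.47] w 87.1 F [-0.   0.2 -0.4]
(514, 197, 170, 69) -> [ 3.220e+02 -3.000e-01  1.583e+02] [ 0.001 -0.317 -0.   ]
z 0.042 box [  281   164    86   145 11717] zmed 0.0426 rect [ 439.2 -157.5  109.6   60.   -39.1] circ [ 439.1 -157.5   61. ]
z 0.012 box [126   0  64  30 812] zmed 0.012 rect [ 241.8 -146.8   45.2   14.1   76.2] circ [ 243.3 -147.    23. ]
z 0.012 box [   0    0  293  150 5160] zmed 0.0112 rect [ 259.2 -184.4  239.9   34.9   73. ] circ [ 265.5 -186.3  120. ]
z 0.012 box [604  19  15  89 600] zmed 0.0125 rect [474.1  76.7  57.6   4.6 -30.6] circ [474.7  77.8  28.8]
z 0.012 box [ 273  148  104  157 3876] zmed 0.0122 rect [ 439.5 -157.   128.6   79.9  -39.2] circ [ 439.8 -156.5   74.5]
z 0.012 box [598 253  42  33 847] zmed 0.0122 rect [617.7   9.3  31.2  26.7  51.4] circ [619.1   8.3  19.4]
z 0.03 box [ 102  254   63   57 2580] zmed 0.0304 rect [ 375.1 -295.9   46.9   43.8  -15.9] circ [ 374.8 -297.2   23.6]
```

{"fn": "jog_arm", "kwargs": {
  "series": [
    [50,0,25,0,-0.1,0,-1],
    [105,0,52,0,-0.2,0,-1],
    [160,0,80,0,-0.317,0,-1],
    [215,0,108,0,-0.317,0,-1],
    [270,0,136,0,-0.317,0,-1],
    [322,0,165,0,-0.317,0,-1],
    [322,0,165,0,-0.317,0,-1],
    [322,0,165,0,-0.317,0,-1],
    [322,0,165,0,-0.317,0,-1]
  ]
}}

```text
time: 7.68
position: [0.508, 0.1997, 0.1684]
tool_rot: [-0.583, -0.399, 0.401, 0.584]
ft_force: [-0.2, -0.4, 0.4]
grip_width: 0.0867
```

```bash
python3 - <<'E'
from h import *
plan([(507,200,6,69)])
wlook("3",[(.028,.003,2000),(.04,.003,1000)])
W=wpts(pickle.load(open("side0.pkl","rb")))
m=(W[...,0]>.55)&(W[...,0]<.64)&(W[...,1]>.12)&(W[...,1]<.3)&(W[...,2]>.05)
p=W[m]; print(len(p), np.percentile(p[:,2],[5,50,95,99.9]));
n=np.array([.966,-.258]); s=p[:,:2]@n; print("min along normal",np.percentile(s,[.1,1,5]), "M centre",np.array([.514,.197])@n)
E
```

```text
t 7.67 pos [508.  199.7 168.4] yaw 68.9 q [ 0.17  0.5   1.68 -0.    0.96 -1.03] w 86.7 F [-0.2 -0.4  0.4]
(507, 200, 6, 69) -> [  0.2 162.4   0.6] [-0.002 -0.002 -0.002]
z 0.028 box [ 295  178   68  107 6902] zmed 0.0285 rect [514.3 201.2  83.7  50.  -20.5] circ [514.1 201.   47.2]
z 0.028 box [ 155  205   58   79 3499] zmed 0.0266 rect [483.6  92.7  58.9  38.9 -31.3] circ [483.3  92.4  33.8]
z 0.04 box [ 233    0   91   93 6314] zmed 0.0402 rect [383.5 215.8  58.2  54.4  68.9] circ [381.7 216.5  29.6]
1654 [0.1292747  0.15152397 0.18300446 0.19597034]
min along normal [0.51005716 0.51061227 0.51276222] M centre 0.44569800000000004
```

View pics/w3.png

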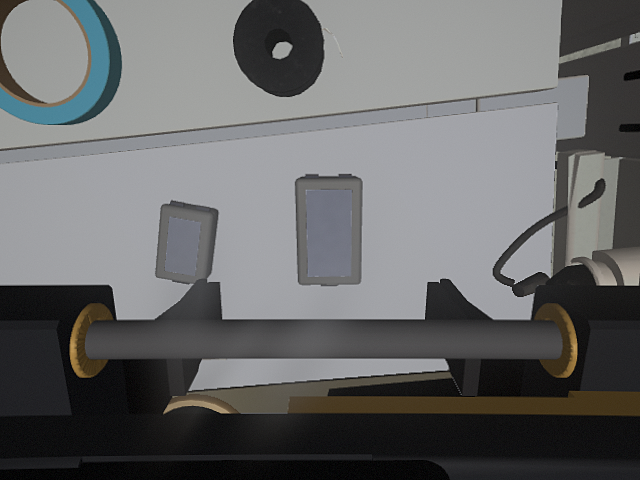

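```bash
python3 - <<'E'
from h import *
W=wpts(pickle.load(open("side0.pkl","rb")))
d=W-np.array([.507,.204,0]); t=np.radians(69.5)
a=d[...,0]*np.cos(t)+d[...,1]*np.sin(t); b=-d[...,0]*np.sin(t)+d[...,1]*np.cos(t)
m=(np.abs(a)<.13)&(np.abs(b)<.07)&(W[...,2]>.034)
p=np.c_[a[m],b[m],W[...,2][m]]*1000
print(len(p)); print(p[::max(1,len(p)//25)].round())
E
```

```text
85
[[130. -65. 194.]
 [124. -65. 196.]
 [125. -65. 193.]
 [124. -65. 191.]
 [121. -66. 191.]
 [119. -66. 190.]
 [114. -67. 191.]
 [112. -67. 190.]
 [110. -67. 189.]
 [106. -68. 190.]
 [ 99. -64. 193.]
 [127. -67. 172.]
 [ 92. -67. 196.]
 [122. -70. 173.]
 [ 95. -69. 191.]
 [ 87. -68. 194.]
 [ 83. -66. 195.]
 [121. -68. 167.]
 [111. -69. 172.]
 [109. -69. 171.]
 [107. -70. 169.]
 [106. -70. 168.]
 [105. -70. 166.]
 [ 67. -69. 188.]
 [ 63. -69. 187.]
 [ 59. -68. 185.]
 [ 57. -68. 182.]
 [ 50. -69. 180.]
 [ 44. -69. 177.]]
```

{"fn": "jog_arm", "kwargs": {
  "series": [
    [3.5,50,3,0,-0.01,0,-1],
    [3.5,100,3,0,-0.01,0,-1],
    [3.5,145,3,0,-0.01,0,-1],
    [3.5,157,3,0,-0.01,0,-1],
    [3.5,162,3,0,-0.01,0,-1],
    [3.5,162,3,0,-0.01,0,-1],
    [3.5,162,3,0,-0.01,0,1],
    [3.5,162,3,0,-0.01,0,1],
    [3.5,162,3,0,-0.01,0,1],
    [3.5,162,3,0,-0.01,0,1],
    [3.5,162,3,0,-0.01,0,1],
    [3.5,162,3,0,-0.01,0,1],
    [3.5,162,3,0,-0.01,0,1]
  ]
}}

```text
time: 9.35
position: [0.5071, 0.2055, 0.0077]
tool_rot: [-0.581, -0.403, 0.404, 0.581]
ft_force: [-0.2, -0.3, 3.4]
grip_width: 0.0501
```

```bash
python3 - <<'E'
from h import *
from rig import get_obs
o=get_obs(); p=o["position"][:2]*1000; off=np.array([514.3,201.2])-p
r=np.radians(50.9-69.4); Rm=np.array([[np.cos(r),-np.sin(r)],[np.sin(r),np.cos(r)]])
g=np.array([439.2,-157.5])-Rm@off; print(off,g); z=o["position"][2]*1000+42
plan([(p[0],p[1],110,None),(*g,110,50.9),(*g,z+1,50.9)])
E
```

```text
[ 7.19747861 -4.30246314] [ 433.73965237 -151.13607895]
t 9.35 pos [507.1 205.5   7.7] yaw 69.6 q [ 0.18  0.76  1.77 -0.    0.61 -1.03] w 50.1 F [-0.2 -0.3  3.4]
(np.float64(507.10252139257494), np.float64(205.50246314267113), 110, None) -> [  -0.  -102.3    0. ] [-0. -0. -0.]
(np.float64(433.7396523679191), np.float64(-151.13607894964017), 110, 50.9) -> [-359.8 -102.3  -55.7] [-0.     0.326 -0.   ]
(np.float64(433.7396523679191), np.float64(-151.13607894964017), np.float64(50.66964569723476), 50.9) -> [-359.8  -42.9  -55.7] [-0.     0.326 -0.   ]
```

{"fn": "jog_arm", "kwargs": {
  "series": [
    [0,-50,0,0,0,0,1],
    [0,-102,0,0,0,0,1],
    [-50,-102,-8,0,0.05,0,1],
    [-105,-102,-16,0,0.1,0,1],
    [-160,-102,-25,0,0.15,0,1],
    [-215,-102,-33,0,0.2,0,1],
    [-270,-102,-42,0,0.25,0,1],
    [-320,-102,-50,0,0.3,0,1],
    [-361,-102,-55.5,0,0.326,0,1],
    [-361,-102,-55.5,0,0.326,0,1],
    [-361,-102,-55.5,0,0.326,0,1],
    [-361,-65,-55.5,0,0.326,0,1],
    [-361,-50,-55.5,0,0.326,0,1],
    [-361,-45,-55.5,0,0.326,0,1],
    [-361,-43,-55.5,0,0.326,0,1],
    [-361,-43,-55.5,0,0.326,0,1]
  ]
}}

```text
time: 11.35
position: [0.4336, -0.1519, 0.051]
tool_rot: [0.639, 0.304, -0.304, -0.638]
ft_force: [-0.0, -0.0, -1.8]
grip_width: 0.0498
```

```bash
python3 - <<'E'
from h import *
plan([(433,-152,50,50.9)])
wlook("4",[(.07,.004,1000),(.042,.003,500)])
E
```

```text
t 11.35 pos [ 433.6 -151.9   51. ] yaw 50.9 q [-0.58  0.62  1.98  0.    0.54 -1.47] w 49.8 F [-0.  -0.  -1.8]
(433, -152, 50, 50.9) -> [-0.5  1.   0.3] [0.001 0.    0.   ]
z 0.07 box [  231   234   185    86 11766] zmed 0.0717 rect [ 419.5 -140.8   68.    32.7   50.8] circ [ 424.9 -145.3   34. ]
z 0.07 box [ 260  358  127   39 4759] zmed 0.0719 rect [ 450.7 -166.4   50.3   19.    51.8] circ [ 451.7 -167.3   26.2]
z 0.042 box [ 252  188  141   71 5453] zmed 0.0423 rect [ 408.1 -132.3   59.9   30.4   51.1] circ [ 408.8 -133.    32.7]
```

View pics/w4.png

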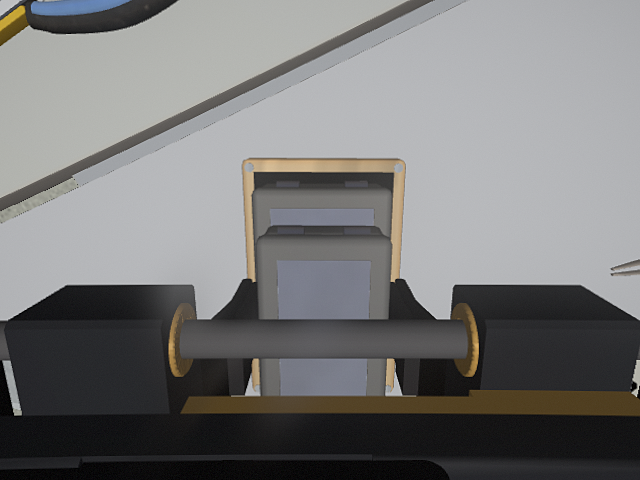

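{"fn": "jog_arm", "kwargs": {
  "series": [
    [0,1.5,0,0,0,0,1],
    [0,1.5,0,0,0,0,1],
    [0,1.5,0,0,0,0,-1],
    [0,1.5,0,0,0,0,-1],
    [0,1.5,0,0,0,0,-1],
    [0,1.5,0,0,0,0,-1],
    [0,-30,0,0,0,0,-1],
    [0,-80,0,0,0,0,-1],
    [0,-120,0,0,0,0,-1],
    [0,-120,0,0,0,0,-1]
  ]
}}

```text
time: 12.65
position: [0.435, -0.1532, 0.1733]
tool_rot: [0.641, 0.305, -0.302, -0.636]
ft_force: [-0.5, 0.5, -0.9]
grip_width: 0.0872
```

```bash
python3 - <<'E'
from h import *
plan([(483.8,92.5,170,58.7)])
wlook("5",[(.07,.003,2000),(.042,.003,500)])
E
```

```text
t 12.65 pos [ 435.  -153.2  173.3] yaw 50.9 q [-0.58  0.38  1.89  0.    0.86 -1.47] w 87.2 F [-0.5  0.5 -0.9]
(483.8, 92.5, 170, 58.7) -> [221.4   2.6 117.1] [ 0.007 -0.136  0.   ]
z 0.07 box [ 286  185   76  120 8693] zmed 0.0705 rect [ 440.2 -157.8   84.4   49.9  -39.3] circ [ 439.7 -157.3   47.1]
z 0.042 box [ 281  160   84  144 2565] zmed 0.0421 rect [ 439.  -157.3  109.1   60.   -39.1] circ [ 439.5 -157.    60.8]
```

{"fn": "jog_arm", "kwargs": {
  "series": [
    [55,0,29,0,-0.04,0,-1],
    [110,0,58,0,-0.08,0,-1],
    [165,0,87,0,-0.12,0,-1],
    [221,0,117,0,-0.136,0,-1],
    [221,0,117,0,-0.136,0,-1],
    [221,40,117,0,-0.136,0,-1],
    [221,95,117,0,-0.136,0,-1],
    [221,145,117,0,-0.136,0,-1],
    [221,161,117,0,-0.136,0,-1],
    [221,167,117,0,-0.136,0,-1],
    [221,167,117,0,-0.136,0,-1],
    [221,167,117,0,-0.136,0,1],
    [221,167,117,0,-0.136,0,1],
    [221,167,117,0,-0.136,0,1],
    [221,167,117,0,-0.136,0,1],
    [221,167,117,0,-0.136,0,1],
    [221,167,117,0,-0.136,0,1],
    [221,167,117,0,-0.136,0,1]
  ]
}}

```text
time: 14.95
position: [0.4819, 0.0933, 0.0036]
tool_rot: [-0.616, -0.346, 0.346, 0.616]
ft_force: [0.4, -0.2, 1.0]
grip_width: 0.0396
```

```bash
python3 - <<'E'
from h import *
from rig import get_obs
o=get_obs(); p=o["position"][:2]*1000; off=np.array([483.7,92.6])-p
print(off); z=o["position"][2]*1000+70
plan([(*p,130,None),(440,-157.6,130,50.8),(440,-157.6,z+1,50.8)])
wlook("6",[(.026,.004,1000)])
E
```

```text
[ 1.83532837 -0.66654546]
t 14.95 pos [481.9  93.3   3.6] yaw 58.7 q [-0.04  0.74  1.92  0.    0.49 -1.06] w 39.6 F [ 0.4 -0.2  1. ]
(np.float64(481.86467163433474), np.float64(93.26654545785584), 130, None) -> [   0.  -126.4   -0. ] [ 0. -0.  0.]
(440, -157.6, 130, 50.8) -> [-236.  -126.4  -94.7] [0.    0.137 0.   ]
(440, -157.6, np.float64(74.5808167426518), 50.8) -> [-236.1  -71.   -94.7] [0.    0.137 0.   ]
z 0.026 box [ 241  252  166   68 7773] zmed 0.0264 rect [468.5 100.9  59.4  26.5  58.2] circ [472.6  98.4  29.7]
z 0.026 box [ 272  358  103   38 3842] zmed 0.0264 rect [499.7  81.9  40.3  18.5  58.4] circ [499.8  82.   20.9]
```

View pics/w6.png

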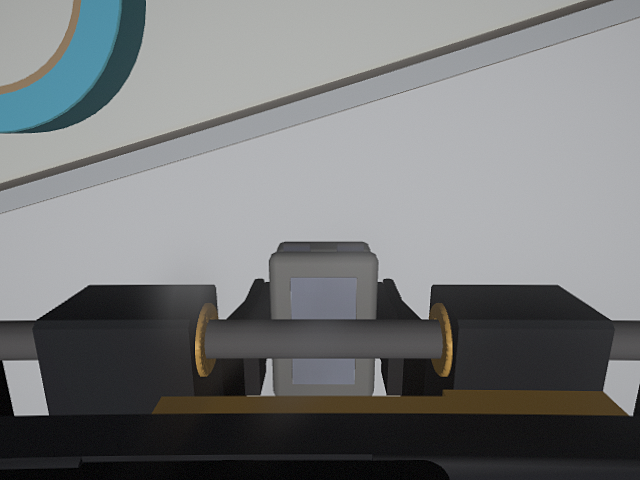

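{"fn": "jog_arm", "kwargs": {
  "series": [
    [0,-60,0,0,0,0,1],
    [0,-126,0,0,0,0,1],
    [-50,-126,-20,0,0.03,0,1],
    [-105,-126,-41,0,0.06,0,1],
    [-160,-126,-63,0,0.1,0,1],
    [-210,-126,-83,0,0.137,0,1],
    [-236,-126,-93,0,0.137,0,1],
    [-236,-126,-93,0,0.137,0,1],
    [-236,-126,-93,0,0.137,0,1],
    [-236,-90,-93,0,0.137,0,1],
    [-236,-77,-93,0,0.137,0,1],
    [-236,-72,-93,0,0.137,0,1],
    [-236,-70.5,-93,0,0.137,0,1],
    [-236,-70.5,-93,0,0.137,0,1]
  ]
}}

```text
time: 16.75
position: [0.439, -0.1568, 0.0745]
tool_rot: [0.639, 0.304, -0.303, -0.638]
ft_force: [0.3, -0.2, -1.3]
grip_width: 0.0399
```

```bash
python3 - <<'E'
from h import *
plan([(438.5,-156.4,74,50.8)])
wlook("7",[(.098,.005,1000),(.07,.003,500)])
E
```

```text
t 16.75 pos [ 439.  -156.8   74.5] yaw 50.8 q [-0.58  0.58  1.95  0.    0.61 -1.47] w 39.9 F [ 0.3 -0.2 -1.3]
(438.5, -156.4, 74, 50.8) -> [0.  0.5 0.6] [0.001 0.001 0.   ]
z 0.098 box [ 237  252  172   68 7937] zmed 0.0973 rect [ 426.9 -147.7   60.5   26.8   51.5] circ [ 430.4 -150.5   30.2]
z 0.098 box [ 272  358  103   38 3832] zmed 0.0975 rect [ 454.8 -170.2   40.4   18.2   50.2] circ [ 455.9 -170.9   21.1]
z 0.07 box [ 265  205  119   77 4762] zmed 0.0702 rect [ 420.3 -141.7   50.    34.    50.7] circ [ 421.2 -142.5   29.4]
```

View pics/w7.png

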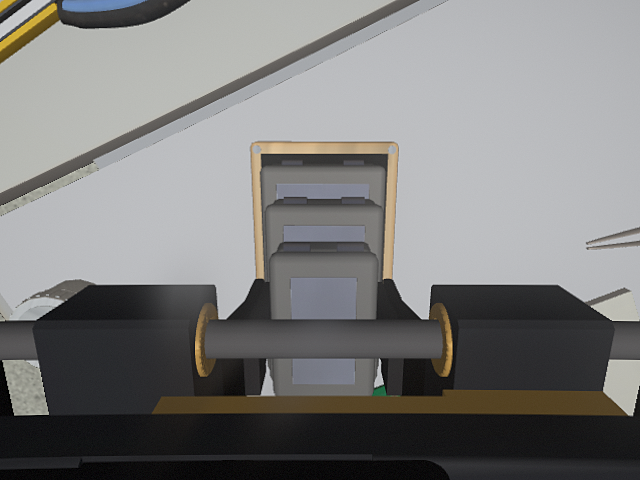

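Centred and just above the middle case. Release and check.

{"fn": "jog_arm", "kwargs": {
  "series": [
    [0,1.2,0,0,0,0,1],
    [0,1.2,0,0,0,0,1],
    [0,1.2,0,0,0,0,-1],
    [0,1.2,0,0,0,0,-1],
    [0,1.2,0,0,0,0,-1],
    [0,1.2,0,0,0,0,-1],
    [0,-30,0,0,0,0,-1],
    [0,-80,0,0,0,0,-1],
    [0,-120,0,0,0,0,-1],
    [0,-120,0,0,0,0,-1],
    [0,-120,0,0,0,0,-1]
  ]
}}

```text
time: 18.18
position: [0.4379, -0.1563, 0.1935]
tool_rot: [-0.638, -0.303, 0.304, 0.639]
ft_force: [-0.5, -0.7, -0.6]
grip_width: 0.0869
```

```bash
python3 - <<'E'
from h import *
for y in (0,-90,90,60): plan([(383,216,180,y)])
wlook("8",[(.096,.003,2000),(.07,.003,500)])
E
```

```text
t 18.18 pos [ 437.9 -156.3  193.5] yaw 50.8 q [-0.58  0.36  1.85  0.    0.93 -1.47] w 86.9 F [-0.5 -0.7 -0.6]
(383, 216, 180, 0) -> [253.9  13.8 277.8] [-0.001  0.887 -0.001]
t 18.18 pos [ 437.9 -156.3  193.5] yaw 50.8 q [-0.58  0.36  1.85  0.    0.93 -1.47] w 86.9 F [-0.5 -0.7 -0.6]
(383, 216, 180, -90) -> [253.9  13.8 277.8] [-0.000e+00  2.458e+00 -1.000e-03]
t 18.18 pos [ 437.9 -156.3  193.5] yaw 50.8 q [-0.58  0.36  1.85  0.    0.93 -1.47] w 86.9 F [-0.5 -0.7 -0.6]
(383, 216, 180, 90) -> [253.9  13.8 277.8] [-0.001 -0.684  0.   ]
t 18.18 pos [ 437.9 -156.3  193.5] yaw 50.8 q [-0.58  0.36  1.85  0.    0.93 -1.47] w 86.9 F [-0.5 -0.7 -0.6]
(383, 216, 180, 60) -> [253.9  13.8 277.8] [-0.001 -0.16  -0.   ]
z 0.096 box [ 293  201   62   89 5196] zmed 0.0964 rect [ 441.  -158.8   61.3   40.   -39.1] circ [ 440.5 -158.3   34.5]
z 0.07 box [ 289  176   71  113 2264] zmed 0.0701 rect [ 439.8 -157.5   83.6   49.9  -39.4] circ [ 440.  -157.6   47.3]
```

```bash
python3 - <<'E'
from h import *
W=wpts(pickle.load(open("side0.pkl","rb")))
W=W[~np.isnan(W[...,0])]
for (cx,cy,zb) in [(.662,.010,.075),(.383,.216,.066),(.375,-.298,.07)]:
  for yaw in (50,60,70,80,90,100):
    d=W-np.array([cx,cy,0]); t=np.radians(yaw)
    a=d[:,0]*np.cos(t)+d[:,1]*np.sin(t); b=-d[:,0]*np.sin(t)+d[:,1]*np.cos(t)
    m=(W[:,2]>zb)&(np.hypot(d[:,0],d[:,1])<.25)&(W[:,2]<.3)&(W[:,0]>.3)
    g=np.hypot(np.maximum(abs(a[m])-.095,0),np.maximum(abs(b[m])-.038,0))
    if m.sum(): i=g.argmin(); print(cx,yaw,g.min().round(3),W[m][i].round(3))
E
```

```text
0.662 50 0.028 [0.768 0.034 0.077]
0.662 60 0.033 [0.666 0.142 0.157]
0.662 70 0.03 [0.663 0.142 0.15 ]
0.662 80 0.03 [0.727 0.125 0.148]
0.662 90 0.032 [0.724 0.127 0.147]
0.662 100 0.034 [0.666 0.142 0.157]
0.383 50 0.044 [0.423 0.356 0.127]
0.383 60 0.046 [0.415 0.359 0.131]
0.383 70 0.05 [0.393 0.366 0.136]
0.383 80 0.05 [0.423 0.356 0.127]
0.383 90 0.045 [0.423 0.356 0.127]
0.383 100 0.044 [0.423 0.356 0.127]
```

{"fn": "jog_arm", "kwargs": {
  "series": [
    [40,3,44,0,-0.05,0,-1],
    [80,6,88,0,-0.1,0,-1],
    [120,9,132,0,-0.16,0,-1],
    [160,12,176,0,-0.16,0,-1],
    [200,13,220,0,-0.16,0,-1],
    [240,14,263,0,-0.16,0,-1],
    [254,14,278,0,-0.16,0,-1],
    [254,14,278,0,-0.16,0,-1],
    [254,14,278,0,-0.16,0,-1],
    [254,14,278,0,-0.16,0,-1]
  ]
}}

```text
time: 19.48
position: [0.3836, 0.2147, 0.1797]
tool_rot: [-0.613, -0.353, 0.353, 0.613]
ft_force: [0.8, -0.6, 0.2]
grip_width: 0.0869
```

```bash
python3 - <<'E'
from h import *
plan([(383,216,3,60)])
wlook("9",[(.04,.004,1000)])
E
```

```text
t 19.48 pos [383.6 214.7 179.7] yaw 59.9 q [ 0.26  0.35  1.93 -0.    0.86 -0.79] w 86.9 F [ 0.8 -0.6  0.2]
(383, 216, 3, 60) -> [  1.  176.7   1.1] [-0.001 -0.002 -0.001]
z 0.04 box [ 287  184   77   77 4236] zmed 0.0404 rect [381.7 216.6  58.1  57.6  14.9] circ [381.9 216.7  29.4]
```

View pics/w9.png

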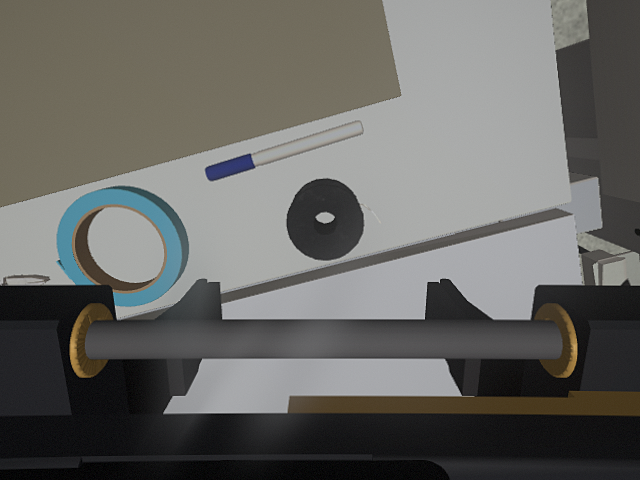

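{"fn": "jog_arm", "kwargs": {
  "series": [
    [1,50,2.5,0,0,0,-1],
    [1,105,2.5,0,0,0,-1],
    [1,155,2.5,0,0,0,-1],
    [1,170,2.5,0,0,0,-1],
    [1,175,2.5,0,0,0,-1],
    [1,175,2.5,0,0,0,-1],
    [1,175,2.5,0,0,0,1],
    [1,175,2.5,0,0,0,1],
    [1,175,2.5,0,0,0,1],
    [1,175,2.5,0,0,0,1],
    [1,175,2.5,0,0,0,1],
    [1,175,2.5,0,0,0,1]
  ]
}}

```text
time: 21.02
position: [0.3818, 0.2179, 0.0054]
tool_rot: [0.612, 0.354, -0.353, -0.612]
ft_force: [-1.2, 0.3, 6.8]
grip_width: 0.0576
```

```bash
python3 - <<'E'
from h import *
plan([(381.8,216.7,130,60),(662,10.5,130,60),(662,10.5,17,60)])
E
```

```text
t 21.02 pos [381.8 217.9   5.4] yaw 60.0 q [ 0.26  0.72  2.05 -0.    0.38 -0.78] w 57.6 F [-1.2  0.3  6.8]
(381.8, 216.7, 130, 60) -> [  -1.  -124.6   -0.6] [ 0. -0.  0.]
(662, 10.5, 130, 60) -> [ -39.5 -124.6 -346.4] [ 0. -0.  0.]
(662, 10.5, 17, 60) -> [ -39.5  -11.6 -346.4] [ 0. -0.  0.]
```

{"fn": "jog_arm", "kwargs": {
  "series": [
    [0,-50,0,0,0,0,1],
    [0,-110,0,0,0,0,1],
    [0,-165,0,0,0,0,1],
    [-5,-165,-50,0,0,0,1],
    [-11,-165,-105,0,0,0,1],
    [-17,-165,-160,0,0,0,1],
    [-23,-165,-215,0,0,0,1],
    [-30,-165,-270,0,0,0,1],
    [-36,-165,-320,0,0,0,1],
    [-39.5,-165,-346,0,0,0,1],
    [-39.5,-165,-346,0,0,0,1],
    [-39.5,-165,-346,0,0,0,1],
    [-39.5,-165,-346,0,0,0,1]
  ]
}}

```text
time: 22.65
position: [0.6602, 0.0118, 0.1697]
tool_rot: [-0.612, -0.353, 0.354, 0.613]
ft_force: [0.2, 0.5, -2.2]
grip_width: 0.0575
```

```bash
python3 - <<'E'
from h import *
from rig import camera
plan([(662,10.5,17,60)])
c,W=wlook("10",[(.012,.0035,1000)])
m=np.isfinite(W[...,2])&(np.abs(W[...,2]-.19)<.03)
W2=W[m]; print("spool top", np.percentile(W2[:,2],[5,50,95]) if len(W2) else None)
from scipy.spatial import ConvexHull
m=(np.abs(W[...,2]-.012)<.0035)
k,l,s,_=cv2.connectedComponentsWithStats(m.astype(np.uint8))
for i in range(1,k):
    if s[i,4]>1000: print(s[i],W[l==i].mean(0))
E
```

```text
t 22.65 pos [660.2  11.8 169.7] yaw 60.1 q [-0.15  0.63  1.39  0.    1.12 -1.2 ] w 57.5 F [ 0.2  0.5 -2.2]
(662, 10.5, 17, 60) -> [ -0.2 152.7  -2.5] [-0.002  0.001 -0.001]
z 0.012 box [   0    0   29  174 4099] zmed 0.0121 rect [ 464.8 -134.1  121.2   20.3  -42.5] circ [ 463.7 -135.2   60.7]
z 0.012 box [ 265  160  124   97 8426] zmed 0.0125 rect [652.9  19.1  99.   76.2  58.7] circ [662.7  13.2  49.7]
spool top [0.16731959 0.20425161 0.21859705]
[   0    0   29  174 4099] [ 0.46403705 -0.13339713  0.0119567 ]
[ 265  160  124   97 8426] [0.65098414 0.02022376 0.0124489 ]
```

View pics/w10.png

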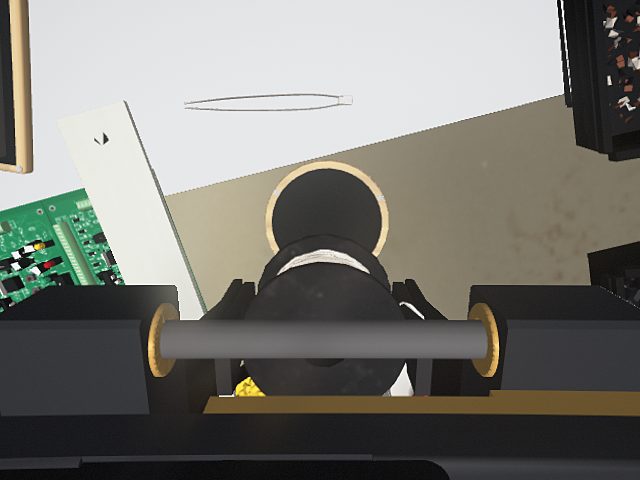

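```bash
python3 - <<'E'
from h import *
from rig import camera,get_obs
c=camera("wrist"); W=wpts(c)
A=W[255:318,250:400].reshape(-1,3); B=W[362:392,262:385].reshape(-1,3)
p=np.vstack([A,B]); p=p[(abs(p[:,2]-.205)<.012)]
for _ in range(5):
    ce=p.mean(0); n=np.linalg.svd(p-ce,full_matrices=False)[2][2]; r=(p-ce)@n; p=p[abs(r)<max(.0015,2*r.std())]
print(len(p),ce,n*np.sign(n[2]),r.std()); 
(ex,ey),rr=cv2.minEnclosingCircle((p[:,:2]*1000).astype(np.float32)); print(ex,ey,rr, get_obs()["position"]*1000)
E
```

```text
9935 [0.65448471 0.01503221 0.20472844] [ 8.32224659e-04 -5.89332871e-04  9.99999480e-01] 0.0005549864275667676
660.1537475585938 12.254799842834473 29.197362899780273 [660.83562922  11.59414859 170.11038745]
```

{"fn": "jog_arm", "kwargs": {
  "series": [
    [1,50,-1.5,0,0,0,1],
    [1,100,-1.5,0,0,0,1],
    [1,135,-1.5,0,0,0,1],
    [1,146,-1.5,0,0,0,1],
    [1,150,-1.5,0,0,0,1],
    [1,151.5,-1.5,0,0,0,1],
    [1,151.5,-1.5,0,0,0,1],
    [1,151.5,-1.5,0,0,0,1]
  ]
}}

```text
time: 23.75
position: [0.6642, 0.0106, 0.0197]
tool_rot: [0.613, 0.354, -0.353, -0.612]
ft_force: [0.7, 0.5, -2.7]
grip_width: 0.0579
```

```bash
python3 - <<'E'
from h import *
from rig import camera
for _ in range(3): plan([(662,12.3,18,60)]); camera("side")
E
```

```text
t 23.75 pos [664.2  10.6  19.7] yaw 60.0 q [-0.15  0.83  1.46 -0.    0.85 -1.2 ] w 57.9 F [ 0.7  0.5 -2.7]
(662, 12.3, 18, 60) -> [0.3 1.7 2.7] [ 0.002 -0.     0.001]
t 23.8 pos [664.   10.7  19.5] yaw 60.0 q [-0.15  0.83  1.46  0.    0.85 -1.2 ] w 57.6 F [-0.3  0.4 -2.2]
(662, 12.3, 18, 60) -> [0.4 1.5 2.6] [ 0.001 -0.     0.001]
t 23.85 pos [663.9  10.7  19.3] yaw 60.0 q [-0.15  0.83  1.46  0.    0.85 -1.2 ] w 57.8 F [-0.3 -0.1 -1.4]
(662, 12.3, 18, 60) -> [0.5 1.3 2.4] [ 0.001 -0.     0.   ]
```

{"fn": "jog_arm", "kwargs": {
  "series": [
    [0.3,0.7,1.5,0,0,0,1],
    [0.3,1.5,1.5,0,0,0,1],
    [0.3,1.5,1.5,0,0,0,1],
    [0.3,1.5,1.5,0,0,0,1]
  ]
}}

```text
time: 24.4
position: [0.6621, 0.012, 0.0175]
tool_rot: [-0.612, -0.353, 0.354, 0.613]
ft_force: [-2.6, -0.0, 4.4]
grip_width: 0.0574
```

In contact (Fz +4.4 N). Release and retreat.

{"fn": "jog_arm", "kwargs": {
  "series": [
    [0,0,0,0,0,0,-1],
    [0,0,0,0,0,0,-1],
    [0,0,0,0,0,0,-1],
    [0,0,0,0,0,0,-1],
    [0,-30,0,0,0,0,-1],
    [0,-90,0,0,0,0,-1],
    [0,-145,0,0,0,0,-1],
    [0,-155,0,0,0,0,-1],
    [0,-155,0,0,0,0,-1],
    [0,-155,0,0,0,0,-1]
  ]
}}

```text
time: 25.65
position: [0.6609, 0.012, 0.1699]
tool_rot: [-0.611, -0.352, 0.355, 0.613]
ft_force: [-0.3, 0.3, -1.2]
grip_width: 0.0874
```

```bash
python3 - <<'E'
from h import *
plan([(374.8,-297,180,y) for y in (0,30,-30,60)])
c,W=wlook("11",[(.052,.003,1000),(.012,.003,700)])
E
```

```text
t 25.65 pos [660.9  12.  169.9] yaw 60.0 q [-0.15  0.64  1.38  0.    1.13 -1.2 ] w 87.4 F [-0.3  0.3 -1.2]
(374.8, -297, 180, 0) -> [-410.6   -9.1   93.2] [-0.003  1.047 -0.003]
(374.8, -297, 180, 30) -> [-410.6   -9.1   93.2] [-0.003  0.523 -0.003]
(374.8, -297, 180, -30) -> [-410.6   -9.1   93.2] [-0.002  1.571 -0.004]
(374.8, -297, 180, 60) -> [-410.6   -9.1   93.2] [-0.004 -0.    -0.002]
z 0.052 box [ 284  195   83   81 4811] zmed 0.0524 rect [662.5  11.8  58.2  57.8 -32.1] circ [662.5  11.8  29.5]
z 0.012 box [   0    0   29  174 3991] zmed 0.0121 rect [ 464.9 -133.9  121.1   20.   -42.8] circ [ 463.7 -135.2   60.7]
z 0.012 box [ 265  160  124  122 6141] zmed 0.0124 rect [662.6  13.1  99.   98.6  75.4] circ [662.6  12.9  49.8]
z 0.012 box [ 52 223  44  62 755] zmed 0.013 rect [ 584.  -178.2   55.5   10.7  -13.2] circ [ 584.3 -178.    28. ]
```

View pics/w11.png

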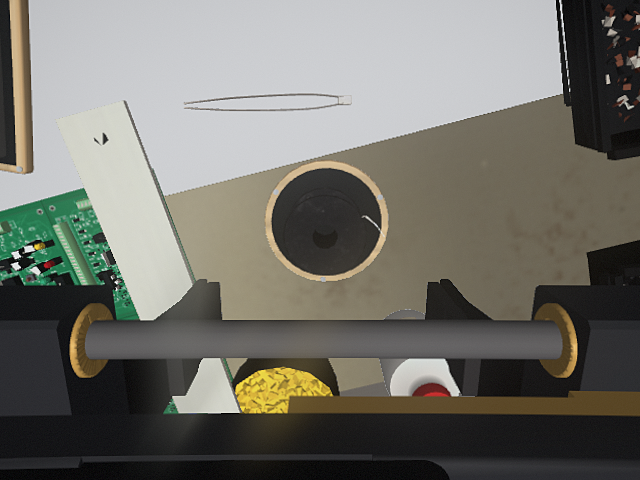

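{"fn": "jog_arm", "kwargs": {
  "series": [
    [-54,-5,12,0,0,0,-1],
    [-108,-9,24,0,0,0,-1],
    [-162,-9,37,0,0,0,-1],
    [-216,-9,49,0,0,0,-1],
    [-270,-9,61,0,0,0,-1],
    [-324,-9,73,0,0,0,-1],
    [-378,-9,85,0,0,0,-1],
    [-410,-9,93,0,0,0,-1],
    [-410,-9,93,0,0,0,-1],
    [-410,-9,93,0,0,0,-1],
    [-410,-9,93,0,0,0,-1],
    [-410,-9,93,0,0,0,-1]
  ]
}}

```text
time: 27.2
position: [0.3774, -0.2958, 0.1809]
tool_rot: [-0.612, -0.354, 0.354, 0.612]
ft_force: [0.3, 0.3, -0.2]
grip_width: 0.087
```

```bash
python3 - <<'E'
from h import *
c,W=wlook("12",[(.03,.004,1000)])
plan([(374.8,-297,7,60)])
E
```

```text
z 0.03 box [ 291  191   59   59 2664] zmed 0.0305 rect [ 374.4 -297.5   46.4   45.6  -29.4] circ [ 374.7 -297.4   23.5]
t 27.25 pos [ 377.3 -296.   181. ] yaw 60.1 q [-0.9   0.4   1.83  0.    0.91 -1.95] w 87.1 F [-0.5  0.7 -1.1]
(374.8, -297, 7, 60) -> [ -2.1 174.    1.7] [-0.     0.001  0.   ]
```

View pics/w12.png

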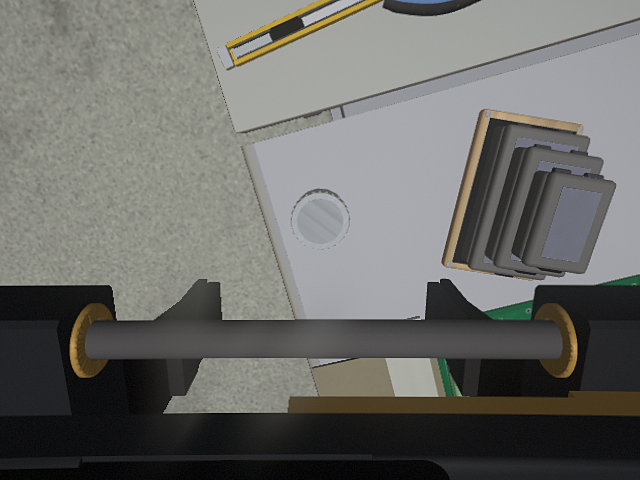

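{"fn": "jog_arm", "kwargs": {
  "series": [
    [-2.5,50,1.7,0,0,0,-1],
    [-2.5,105,1.7,0,0,0,-1],
    [-2.5,155,1.7,0,0,0,-1],
    [-2.5,170,1.7,0,0,0,-1],
    [-2.5,175,1.7,0,0,0,-1],
    [-2.5,175,1.7,0,0,0,-1],
    [-2.5,175,1.7,0,0,0,1],
    [-2.5,175,1.7,0,0,0,1],
    [-2.5,175,1.7,0,0,0,1],
    [-2.5,175,1.7,0,0,0,1],
    [-2.5,175,1.7,0,0,0,1],
    [-2.5,175,1.7,0,0,0,1],
    [-2.5,175,1.7,0,0,0,1]
  ]
}}

```text
time: 28.88
position: [0.374, -0.298, 0.0061]
tool_rot: [-0.612, -0.353, 0.353, 0.612]
ft_force: [0.4, 1.3, 2.4]
grip_width: 0.0455
```

```bash
python3 - <<'E'
from h import *
plan([(374.8,-297,190,60),(662.5,11.8,190,60)])
E
```

```text
t 28.88 pos [ 374.  -298.     6.1] yaw 60.0 q [-0.91  0.73  1.95  0.    0.46 -1.95] w 45.5 F [0.4 1.3 2.4]
(374.8, -297, 190, 60) -> [ 1.300e+00 -1.839e+02 -1.000e-01] [-0. -0.  0.]
(662.5, 11.8, 190, 60) -> [ 412.6 -183.9  -94.8] [-0. -0.  0.]
```

{"fn": "jog_arm", "kwargs": {
  "series": [
    [0,-50,0,0,0,0,1],
    [0,-110,0,0,0,0,1],
    [0,-165,0,0,0,0,1],
    [10,-184,-2,0,0,0,1],
    [62,-184,-14,0,0,0,1],
    [115,-184,-27,0,0,0,1],
    [168,-184,-39,0,0,0,1],
    [221,-184,-51,0,0,0,1],
    [274,-184,-63,0,0,0,1],
    [327,-184,-75,0,0,0,1],
    [380,-184,-87,0,0,0,1],
    [412.5,-184,-95,0,0,0,1],
    [412.5,-184,-95,0,0,0,1],
    [412.5,-184,-95,0,0,0,1],
    [412.5,-150,-95,0,0,0,1],
    [412.5,-110,-95,0,0,0,1],
    [412.5,-80,-95,0,0,0,1],
    [412.5,-65,-95,0,0,0,1],
    [412.5,-65,-95,0,0,0,1],
    [412.5,-65,-95,0,0,0,1]
  ]
}}

```text
time: 31.38
position: [0.6636, 0.0111, 0.0725]
tool_rot: [0.613, 0.354, -0.353, -0.612]
ft_force: [0.6, -0.3, -0.5]
grip_width: 0.0456
```

```bash
python3 - <<'E'
from h import *
plan([(662.5,11.8,59,60)])
c,W=wlook("13",[(.095,.012,1000),(.052,.003,700)])
p=W[240:318,260:390].reshape(-1,3); p=p[(abs(p[:,2]-.096)<.012)]
for _ in range(5):
    ce=p.mean(0); n=np.linalg.svd(p-ce,full_matrices=False)[2][2]; r=(p-ce)@n; p=p[abs(r)<max(.0015,2*r.std())]
print(len(p),ce,n*np.sign(n[2]),r.std())
E
```

```text
t 31.38 pos [663.6  11.1  72.5] yaw 60.0 q [-0.15  0.76  1.44 -0.    0.94 -1.2 ] w 45.6 F [ 0.6 -0.3 -0.5]
(662.5, 11.8, 59, 60) -> [ 0.  13.5  1.3] [ 0.002 -0.001  0.001]
z 0.095 box [ 223  261  202   59 7239] zmed 0.0966 rect [651.9  17.4  68.3  21.1  60.2] circ [654.   16.2  34.1]
z 0.095 box [ 275  358   99   24 1673] zmed 0.0968 rect [678.1   2.7  37.5  11.6  60.3] circ [675.4   4.2  18.8]
z 0.052 box [ 263  221  123   72 3905] zmed 0.0523 rect [651.7  17.9  57.8  34.4  60.9] circ [659.6  13.5  28.9]
4345 [0.65246305 0.01720531 0.09664397] [-0.03271799  0.01961711  0.99927209] 0.0006225221364284402
```

View pics/w13.png

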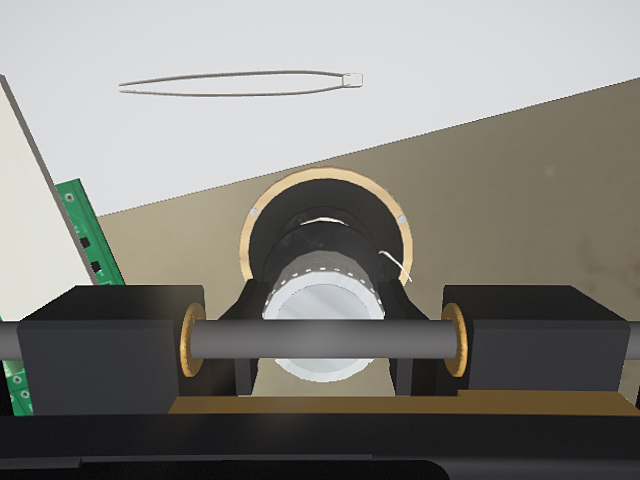

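{"fn": "jog_arm", "kwargs": {
  "series": [
    [0,7,1.2,0,0,0,1],
    [0,11,1.2,0,0,0,1],
    [0,13,1.2,0,0,0,1],
    [0,13.5,1.2,0,0,0,1],
    [0,13.5,1.2,0,0,0,1],
    [0,13.5,1.2,0,0,0,1]
  ]
}}

```text
time: 32.17
position: [0.6613, 0.0123, 0.0581]
tool_rot: [-0.612, -0.353, 0.354, 0.612]
ft_force: [-3.0, 1.1, 5.4]
grip_width: 0.0458
```

In contact (Fz +5.4 N). Release gently and retreat.

{"fn": "jog_arm", "kwargs": {
  "series": [
    [0,-0.5,0,0,0,0,1],
    [0,-0.5,0,0,0,0,-1],
    [0,-0.5,0,0,0,0,-1],
    [0,-0.5,0,0,0,0,-1],
    [0,-0.5,0,0,0,0,-1],
    [0,-0.5,0,0,0,0,-1],
    [0,-20,0,0,0,0,-1],
    [0,-60,0,0,0,0,-1],
    [0,-110,0,0,0,0,-1],
    [0,-120,0,0,0,0,-1],
    [0,-120,0,0,0,0,-1],
    [0,-120,0,0,0,0,-1],
    [0,-120,0,0,0,0,-1]
  ]
}}

```text
time: 33.8
position: [0.6605, 0.0123, 0.1757]
tool_rot: [-0.612, -0.353, 0.354, 0.613]
ft_force: [0.4, -0.0, -0.3]
grip_width: 0.087
```

```bash
python3 - <<'E'
from h import *
plan([])
from rig import camera
c,W=wlook("14",[(.082,.004,1000),(.052,.003,400),(.012,.003,2000)])
c=camera("side"); cv2.imwrite("pics/s2.png",c["img"][:,:,::-1]); W=wpts(c)
for z,b in [(.096,(230,240,340,350)),(.07,(230,240,340,350)),(.042,(230,240,340,350))]:
    m=np.zeros(W.shape[:2],bool); m[b[1]:b[3],b[0]:b[2]]=1; m&=abs(W[...,2]-z)<.003
    print(z,m.sum(),np.round(rectof(W,m),1))
E
```

```text
t 33.8 pos [660.5  12.3 175.7] yaw 60.0 q [-0.15  0.63  1.38 -0.    1.14 -1.2 ] w 87.0 F [ 0.4 -0.  -0.3]
z 0.082 box [ 289  208   72   70 3815] zmed 0.0825 rect [661.2  12.3  46.5  46.2 -32.8] circ [661.5  12.1  23.6]
z 0.082 box [ 393  358   61   39 1197] zmed 0.0807 rect [781.6  23.7  42.9  29.8  65.5] circ [786.4  21.9  22.1]
z 0.052 box [ 284  194   82   63 1213] zmed 0.0523 rect [656.3  15.9  58.6  43.6  56.5] circ [662.4  11.7  29.4]
z 0.012 box [   0    0   34  174 4033] zmed 0.0122 rect [ 463.  -134.6  123.3   23.9  -43.1] circ [ 460.2 -137.2   62. ]
z 0.012 box [ 265  160  122  120 5757] zmed 0.0124 rect [662.6  13.1  98.5  98.5  76. ] circ [662.9  12.9  49.9]
0.096 786 [ 441.5 -160.6   61.7   39.1  -38.7]
0.07 467 [ 472.5 -120.2  150.1   86.4   51.4]
0.042 598 [ 440.  -159.9  111.8   58.9  -39.3]
```

View pics/w14.png

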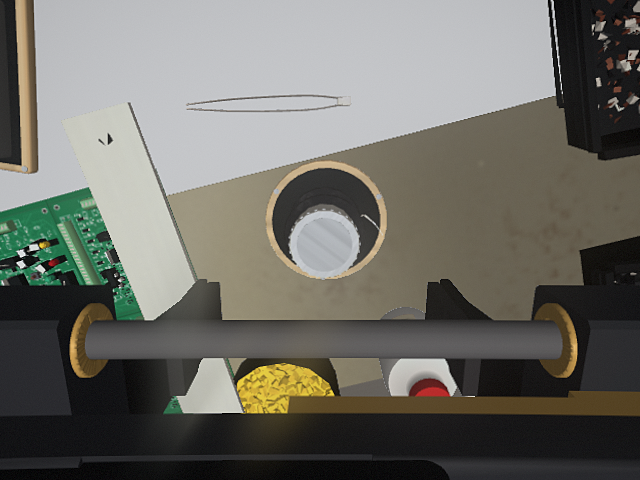

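View pics/s2.png

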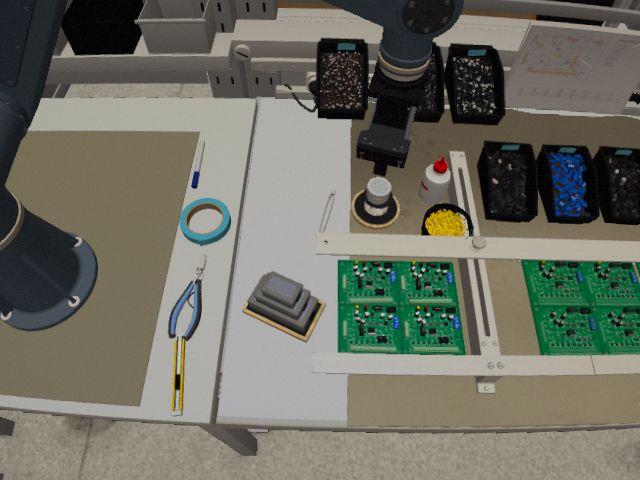

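Both stacks stand: the cases around (284,295) and the spool with the tin around (377,200). The gripper is clear of both, so I hand in.

```bash
python3 -c "
from rig import *
print(hand_in())"
```

```text
the job is handed in; nothing more can be done
None
```

Both stacks are built and standing, everything is released, and I handed the job in at about 34 s of the 128 s allowed; no verdict is reported.

- **Cases:** The large, middle and small cases sit lid up on the rectangular board. Wrist-camera checks after each placing put every case within about 2 mm of the one below. Their angles were within about 0.3° of the board's, and the top heights were 42, 70 and 96 mm, as expected.
- **Spool and tin:** The spool is about 1 mm from the round board's middle, with its top at 52 mm. The tin is about 1 mm from the spool's centre, with its lid at 82 mm. I did not measure the tin's tilt after release, but the final pictures show it upright and the lid height fits.
- **Checks that disagreed:**
  - The side camera reads 1–2 mm off the wrist camera, within the stated calibration error.
  - Its last measurement of the middle case was spoiled by other surfaces at the same height, so that case rests on the wrist-camera readings.
  - The gripper read 57.6 mm across the 59 mm spool, but a fit of its top face showed it level and centred in the grip.

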